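Give the screwdriver its place on the tool rail

TASK

Hang the empty steel holder over the bar of the tool rail, facing the same way as the chisel holder, slid right up against the chisel holder's open side. Put the screwdriver away in the hung holder: shank down through the hole, handle resting on the shelf. Leave everything else on the bench where it is.

Things in the scene. Friction and masses are not known exactly. Their poses are not given: they have to be found in the camera images.
- holder: The empty tool holder, 180 g: a grey steel strip 56 mm wide (y), 4 mm thick, folded into shelf, upright plate and hook; it starts standing on its shelf. Origin under the shelf's hole; z up, x from shelf towards hook. Shelf: x -22 to 36, z 0 to 4 mm, one 11 mm hole at x 0, y 0. Plate: x 36 to 40, z 0 to 64 mm; behind its top is the hook. Hung, it leans up to 0.08 rad, shelf front down
- holder_hook (a point): Inside the holder's hook, middle of the bridge's underside (x 44.25, y 0, z 60 mm in the holder's frame); hung, it lies on the bar's top edge. The hook opens down: bridge z 60 to 64 mm, then a lip (x 48.5 to 52.5, down to z 42 mm) leaves a slot 8.5 mm wide for the 6 mm bar. Plate and lip together, 16.5 mm thick in x, can be pinched from above
- holder_hole (a point): Centre of the holder's hole on the upper face of the shelf (z 4 mm in the holder's frame)
- rail: The tool rail, a stand fixed to the bench: a flat steel bar on edge (6 mm thick, 40 mm high, 480 mm long, round top edge at z 185 mm), screwed to the front of two 45 mm square wooden uprights that stand behind it at y -215 and +215 mm, on a plywood foot 20 mm high (x -20 to 80, 500 mm long). Origin on the bench under the bar's middle; x across the bar, away from the robot, y along it
- rail_top (a point): Middle of the top edge of the rail's bar, 185 mm above the bench; axes as the rail's. Between the uprights nothing stands behind the bar
- chisel_holder: Holder like the empty one but 100 mm wide along the bar, locked to it by a thumbscrew, shelf on the robot's side, with two chisels in it. Origin on the bar's top edge at its middle; axes as the rail's. The chisels' handles (26 mm thick, tops 44 mm above the bar) are 43 mm in front of the bar, at y -20 and +28 mm. On its +y side too little bar is left for the empty holder
- chisel_edge (a point): On the top edge of the bar, at the chisel holder's -y side, which faces the open stretch of the bar; the empty holder goes up against this side. Axes as the rail's
- screwdriver: Screwdriver, 185 mm long, 90 g, standing tip down in a drilled wooden block. Origin at the tip, z along it up to the handle. Round steel shank 8 mm thick from the tip (cross point, tapered over the last 12 mm) to z 100 mm; black round handle 26 mm thick from z 100 to 185 mm, ribbed, flat underneath
- driver_tip (a point): tip of the screwdriver's shank
- driver_seat (a point): on the screwdriver's axis at the underside of its handle, 100 mm above the tip; resting in the holder it lies at the hole's centre on the shelf
- block: wooden block 60 (x) by 130 (y) by 45 mm high, fixed to the bench, origin at the centre of its underside; two 10 mm holes, 40 mm deep, at y -35 and +35 mm, one with the screwdriver, one with the awl, in either order, standing loosely (leaning up to 0.06 rad)
- awl: awl standing in the block's other hole, dark wooden pear-shaped handle 32 mm thick, 134 mm long in all, origin at its tip. To be left alone
- jar: closed glass jar, 54 mm thick, 75 mm high, origin at the centre of its underside. To be left alone
- tape: roll of masking tape lying flat, 90 mm across, 25 mm high, origin at the centre of its underside. To be left alone
- tin: small paint tin, 76 mm thick, 85 mm high, origin at the centre of its underside. To be left alone
Mind the look-alikes: they are no part of the job. Several things look just like the screwdriver: the one meant starts farthest to the robot's right. Leave any orange look-alike of the holder alone.

How it is judged:
By the outcome, as a careful person would: the job done as asked, in the order asked, and still so for the second after the job is handed in, with the robot touching nothing.
It also fails if it takes over 72 s, if anything falls off the work surface, if the arm or the gripper's body presses on something with over 40 N, if the wrist force passes 120 N, or if a joint passes its speed limit or range.

ROBOT

A 6-joint arm with a two-finger parallel gripper is mounted at the origin on the work surface. World frame = base frame: x ahead of the robot, y to its left, z up, the work surface at z = 0. Lengths are in mm, angles in rad, forces in N, time in s.
With the tool pointing down it reaches from about 250 to 850 mm from the base axis. Payload 12.5 kg.
Tool frame: the origin (TCP) lies on the centre line of the jaws, within the pads' length; the fingertips stand 17 mm ahead of it and the grasp point (between the pads) lies 2 mm behind it (arm.finger_overhang is the distance from the TCP to the fingertips, in mm); z points along the fingers, y is the line along which they close (so a half turn about z gives the same grasp; the last joint's range is limited). The gripper opens to 93 mm and grips with 3 to 60 N. Pads are 15 mm wide; open, the fingers measure 128 mm over their backs; the gripper's body (75 mm by 188 mm) begins 65 mm behind the grasp point.
Start: joints at [1.183, 0.351, 1.652, -0, 1.139, -0.085], TCP at [163.975, 524.973, 235.633] pointing down, gripper open.
Joint ranges: [-2.75, 2.75], [-0.79, 2.1], [0.01, 2.65], [-1.57, 4.71], [0.07, 3.14], [-2.87, 2.87]. Speed limits (rad/s): [2.22, 2.22, 2.79, 3.14, 3.14, 3.14].

INTERFACE

Orientations are given as a rotation vector (axis times angle).
In Python, from cell import arm gives the robot as it stands.
- The arm moves only by the tool send_rows, never from a script. Its argument "moves" is a list of rows, each a list of 2 entries, a list of its own where there are three numbers: the shift along the world's x, y, z in mm, then the turn about the world's z in degrees. In form: [[[x, y, z], roll], ...]. A call has 1 to 10 rows; each row shifts and turns the commanded pose from where the row before left it; what a row does not reach is not made up. A row lasts 1/10 s, in which the tool goes at most 50 mm and 8.59 degrees, less where a joint would pass 70% of its speed; a pose out of reach is approached as far as the arm can. A call is refused whole if a number of a shift passes 50 or a number of a turn 8.59, either way. A call with a gripper value outside its range is refused whole. "grip" is the opening, from -1 (shut) to 1 (fully open), set as the call begins (left out, the last holds). The fingers move at their own pace and stop on an object; "force" is the grip in N (left out, the last holds). Time passes only in rows, so rows that do not move let the fingers close. It gives the time, the measured TCP pose, the force, the opening and the grip force at its end, in the units of the state.
- arm.state(): the state, without advancing time (a new reading comes with each control period).
- arm.read_camera(name): name is "side" or "top" or "wrist"; returns the picture (384x512x3 uint8, red, green, blue); there is no depth.
- arm.calibration(name): a dict with "mtx" (3x3 intrinsics, pixels), "D" ([k1, k2, p1, p2, k3] as OpenCV has them; the pictures are not rectified), "R" (3x3) and "t" (3): a world point X has camera coordinates R X + t. Camera axes: x right, y down, z forward; pixel columns grow to the right and rows downward; lengths in mm; the calibration is good to about 2 mm. A picture is of the moment at which its call begins: read the wrist's pose just before it. calibration takes no time and is no camera call; for the wrist camera it gives the pose at the moment of the call.
- arm.job_done(): hands the job in; it is judged then, once.
The state is a dict: "time_s": time; "joints": joint angles; "dq": joint speeds; "joint_torque": joint torques, N m; "tool_pos": TCP position; "orientation": TCP orientation; "wrist_force": force on the tool from outside, world axes, zero at the start; "wrist_torque": the same for the moment, N m; "width": opening from 0.0 (shut) to 1.0 (fully open); "grip_force": force on a finger pad.
Only numpy, scipy, OpenCV 4.12 (cv2) and the standard library are available. Lean on these libraries where they do the work, as an engineer would, in place of code of your own. Each camera call takes 0.05 s, during which the arm holds its last target. There are 200 camera calls.

## Working session

There is one attempt and no reset: what is moved stays moved. The work goes in short steps, Python scripts to look and compute and a tool call to move; the robot and the scene stay as the last step left them, time stands still between calls to the robot, and variables do not carry over. Pictures are saved under pics/ and viewed, at most 10 in all, crops included, and the job is handed in when it is done.

Besides the shell and the picture viewer there is one more tool, called after "Call:" by a JSON object that holds its "name" and its "arguments", one argument or row to a line. send_rows: Moves the arm, as the interface text tells. Its arguments: {"type":"object","properties":{"moves":{"type":"array","items":{"type":"array"}},"grip":{"type":"number"},"force":{"type":"number"}},"required":["moves"]}

```bash
ls; mkdir -p pics
python3 - <<'E'
from cell import arm
import cv2,numpy as np
for n in("side","top","wrist"):
    c=arm.calibration(n); print(n,np.round(c["mtx"],1).tolist(),np.round(c["D"],3),np.round(c["R"],3).tolist(),np.round(c["t"]).tolist())
    im=arm.read_camera(n); cv2.imwrite(f"pics/{n}0.png",im[:,:,::-1])
print(arm.state())
E
```

```text
pics
side [[447.1, 0.0, 259.0], [0.0, 447.1, 183.2], [0.0, 0.0, 1.0]] [0.054 0.    0.    0.    0.   ] [[0.979, -0.202, -0.009], [-0.159, -0.743, -0.65], [0.125, 0.638, -0.76]] [-516.0, 181.0, 1087.0]
top [[462.0, 0.0, 257.0], [0.0, 462.0, 191.2], [0.0, 0.0, 1.0]] [-0.178  0.     0.     0.     0.   ] [[0.042, -0.999, 0.002], [-0.978, -0.041, -0.204], [0.204, 0.007, -0.979]] [11.0, 537.0, 1309.0]
wrist [[286.4, 0.0, 254.2], [0.0, 286.4, 193.1], [0.0, 0.0, 1.0]] [-0.037  0.     0.     0.     0.   ] [[0.299, 0.954, -0.003], [0.921, -0.287, 0.264], [0.251, -0.081, -0.964]] [-549.0, -31.0, 391.0]
{'time_s': 0.15, 'joints': array([ 1.18340625e+00,  3.51120082e-01,  1.65225240e+00,  2.34929097e-05,
        1.13911085e+00, -8.46309542e-02]), 'dq': array([ 7.95829570e-05, -9.59088661e-04, -5.00936052e-04, -4.25345208e-06,
       -3.30420712e-04, -5.64003152e-04]), 'joint_torque': array([ 6.08883220e-04, -4.97459149e+01, -2.85344625e+01,  6.99022086e-02,
        2.46160972e-02, -1.13177787e-04]), 'tool_pos': array([163.87962811, 524.76305255, 235.23030496]), 'orientation': array([-4.73739343e-01, -3.10543633e+00,  1.35235857e-03]), 'wrist_force': array([ 0.5551839 , -0.75011857,  0.009707  ]), 'wrist_torque': array([-0.03588094, -0.04717147,  0.00206342]), 'grip_force': 0.0, 'width': 0.9979871520643336}
```

View pics/top0.png

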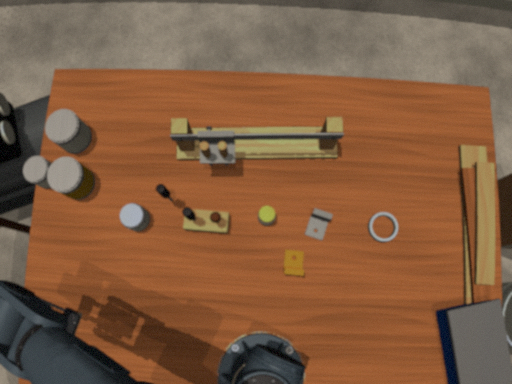

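View pics/side0.png

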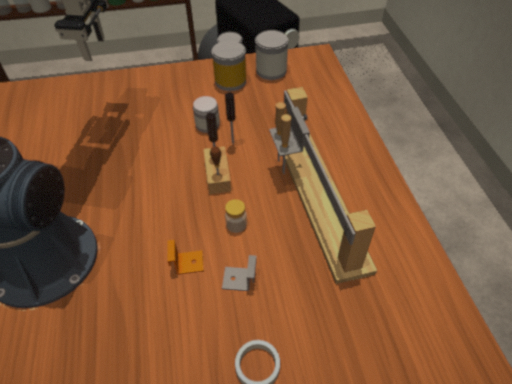

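The top view (image up = +x, left = +y) shows the grey holder at (318,223) with its plate on the far side. The orange look-alike is at (294,263), the rail spans (180..340,135), and the chisel holder is at (217,150). The block is at (206,221), with the screwdriver handle at (188,213), the awl at (215,217) and a look-alike screwdriver farther left at (162,190). The side view agrees.

```bash
cat > h.py <<'E'
from cell import arm
import cv2,numpy as np
def ray(c,px):
    u=cv2.undistortPoints(np.array([[px]],float),c["mtx"],c["D"])[0,0]
    R=np.array(c["R"]);t=np.array(c["t"]); return -R.T@t, R.T@np.array([u[0],u[1],1.])
def onz(c,px,z):
    o,d=ray(c,px); return o+d*(z-o[2])/d[2]
def tri(*cp):
    A=np.zeros((3,3));b=np.zeros(3);L=[]
    for c,px in cp:
        o,d=ray(c,px);d=d/np.linalg.norm(d);P=np.eye(3)-np.outer(d,d);A+=P;b+=P@o;L.append((o,P))
    X=np.linalg.solve(A,b); return X,[round(float(np.linalg.norm(P@(X-o))),1) for o,P in L]
def proj(c,X):
    R=np.array(c["R"]);rv=cv2.Rodrigues(R)[0]
    return cv2.projectPoints(np.array(X,float).reshape(-1,1,3),rv,np.array(c["t"],float),c["mtx"],c["D"])[0].reshape(-1,2)
def snap(n,name):
    c=arm.calibration(n);im=arm.read_camera(n);cv2.imwrite(f"pics/{name}.png",im[:,:,::-1]);np.savez(f"pics/{name}.npz",**{k:np.array(c[k]) for k in c}); return c,im
def load(name):
    return dict(np.load(f"pics/{name}.npz")),cv2.imread(f"pics/{name}.png")
E
python3 - <<'E'
from h import *
c=arm.calibration("top")
for n,p,z in[("plateL",(312,209),64),("plateR",(331,213),64),("shelf",(316,235),4),("railL",(181,136),185),("railR",(338,132),185),("chiselR",(235,137),185),("drv",(188,213),190),("drv2",(162,190),190),("awl",(215,217),130),("blk",(206,222),45)]: print(n,onz(c,p,z).round())
w=arm.calibration("wrist");R=np.array(w["R"]);s=arm.state();C=-R.T@np.array(w["t"]);T=cv2.Rodrigues(s["orientation"])[0]
print(C-s["tool_pos"],"in tool",T.T@(C-s["tool_pos"]),T.round(2).tolist(),(T.T@R.T).round(3).tolist())
E
```

```text
plateL [ 488. -129.   64.]
plateR [ 479. -185.   64.]
shelf [ 419. -150.    4.]
railL [656. 248. 185.]
railR [ 686. -184.  185.]
chiselR [658.  99. 185.]
drv [442. 212. 190.]
drv2 [501. 287. 190.]
awl [443. 146. 130.]
blk [440. 180.  45.]
[-69.99245614  22.25742995 148.97861508] in tool [  73.45957204    0.24383891 -148.97179825] [[-0.95, 0.3, -0.0], [0.3, 0.95, -0.0], [0.0, -0.0, -1.0]] [[-0.0, -0.964, -0.264], [1.0, 0.0, -0.002], [0.002, -0.264, 0.964]]
```

Call:
{"name": "send_rows", "arguments": {
  "moves": [
    [[31, -35, 8], -8],
    [[31, -35, 8], -8],
    [[31, -35, 8], -8],
    [[31, -35, 8], -8],
    [[31, -35, 8], -8],
    [[31, -35, 8], -8],
    [[31, -35, 8], -8],
    [[31, -35, 8], -8],
    [[31, -35, 0], -8],
    [[31, -35, 0], 0]
  ]
}}

```text
time_s: 1.15
tool_pos: [475.0, 173.2, 299.8]
orientation: [2.214, 2.228, 0.001]
wrist_force: [0.8, 1.2, 0.0]
width: 1.003
grip_force: 0.0
```

Call:
{"name": "send_rows", "arguments": {
  "moves": [
    [[31, -35, 0], 0],
    [[31, -35, 0], 0],
    [[31, -35, 0], 0],
    [[31, -30, 0], 0],
    [[0, 0, 0], 0]
  ]
}}

```text
time_s: 1.65
tool_pos: [600.2, 36.5, 298.5]
orientation: [2.213, 2.23, -0.001]
wrist_force: [-1.4, -0.1, -0.3]
width: 1.004
grip_force: 0.0
```

Run:
```python
from h import *
snap("wrist","w1"); s=arm.state(); print(s["time_s"],s["tool_pos"],s["orientation"])
```

```text
1.7 [598.75662639  38.25354815 298.63116907] [-2.21117794e+00 -2.23043796e+00  1.50973267e-03]
```

View pics/w1.png

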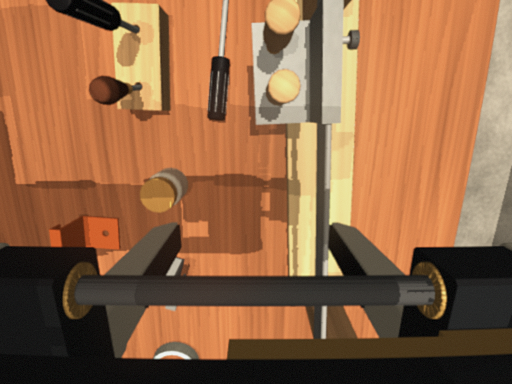

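The wrist view shows the bar's edge at column ~324, with the chisel holder's open-side edge at (320,122). The block's driver is at upper left. There is also a screwdriver near (220,70) that I didn't expect, so I'm checking the top view to see whether I disturbed anything.

Run:
```python
from h import *
t,im=snap("top","t1"); s,im2=snap("side","s1")
a=cv2.imread("pics/top0.png")[120:270,110:400]; b=im[120:270,110:400,::-1]; d=im2[60:210,150:440,::-1]
e=cv2.imread("pics/side0.png")[60:210,150:440]
v=np.vstack([np.hstack([a,b]),np.hstack([e,d])]);cv2.imwrite("pics/cmp.png",cv2.resize(v,None,fx=1.37,fy=1.37,interpolation=cv2.INTER_CUBIC))
print(tri((t,(162,188)),(s,(231,96))),tri((t,(188,212)),(s,(211,116))))
```

```text
(array([509.75517934, 289.23383843, 181.09421555]), [1.7, 1.7]) (array([446.33911706, 212.82017024, 187.68796235]), [1.5, 1.5])
```

View pics/cmp.png

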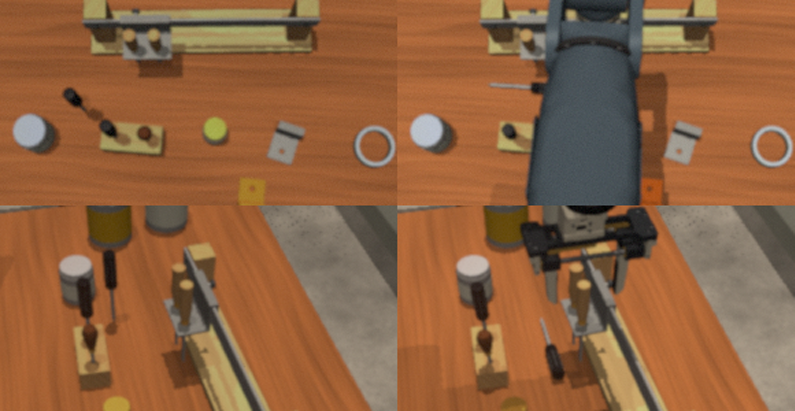

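The second screwdriver stood freely at (510,289) and has toppled on its own: it now lies at about (545,110), and my path stayed roughly 100 mm from it. The driver in the block is still standing with its top at (446,213,188), which matches the text. Next I go to the holder.

Call:
{"name": "send_rows", "arguments": {
  "moves": [
    [[-20, -40, -5], 0],
    [[-20, -40, -5], 0],
    [[-20, -40, -5], 0],
    [[-20, -40, -5], 0],
    [[-20, -40, -5], 0],
    [[-20, -30, -5], 0],
    [[0, 0, 0], 0],
    [[0, 0, 0], 0]
  ]
}}

```text
time_s: 2.6
tool_pos: [477.8, -189.3, 270.0]
orientation: [2.209, 2.233, 0.001]
wrist_force: [0.7, 0.2, -0.2]
width: 1.0
grip_force: 0.0
```

Run:
```python
from h import *
snap("wrist","w2"); s=arm.state(); print(s["tool_pos"])
```

```text
[ 478.23846988 -188.88712062  270.04047856]
```

Call:
{"name": "send_rows", "arguments": {
  "moves": [
    [[0, 15, -40], 0],
    [[0, 15, -40], 0],
    [[0, 0, -20], 0],
    [[0, 0, 0], 0],
    [[0, 0, 0], 0]
  ]
}}

```text
time_s: 3.15
tool_pos: [478.8, -159.3, 170.5]
orientation: [2.207, 2.235, 0.001]
wrist_force: [0.5, -0.1, 0.0]
width: 1.001
grip_force: 0.0
```

Run:
```python
from h import *
snap("wrist","w3"); s=arm.state(); print(s["tool_pos"])
a=load("w2")[1][100:330,130:380];b=load("w3")[1][100:330,130:380]
cv2.imwrite("pics/h23.png",cv2.resize(np.hstack([a,b]),None,fx=1.6,fy=1.6,interpolation=cv2.INTER_CUBIC))
```

```text
[ 478.99431779 -159.73047537  170.98137782]
```

View pics/h23.png

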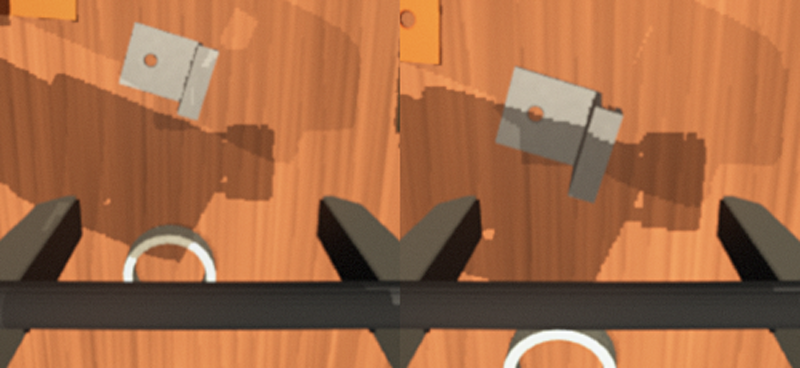

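w2 and w3 show the grey holder: bridge strip corners near (257,127)/(254,176) in w2 and (258,166)/(250,226) in w3. The hole is at (224,137) in w2 and (215,170) in w3.

Run:
```python
from h import *
c2,c3=load("w2")[0],load("w3")[0]
f=lambda p,o:(p[0]/1.6-o/1.6+130,p[1]/1.6+100)
for n,p,q in[("A",(203,44),(604,105)),("B",(218,49),(622,113)),("C",(198,121),(592,202)),("D",(180,114),(569,193)),("hole",(151,60),(536,113))]:
    P=f(p,0);Q=f(q,400);z=5 if n=="hole" else 64
    print(n,tri((c2,P),(c3,Q)),onz(c2,P,z).round(1),onz(c3,Q,z).round(1))
```

```text
A (array([ 480.67534737, -131.28961348,   59.36129727]), [0.5, 0.5]) [ 480.1 -131.1   64. ] [ 481.1 -130.5   64. ]
B (array([ 491.3986433 , -134.62897276,   65.42862669]), [0.1, 0.1]) [ 491.5 -134.7   64. ] [ 491.4 -134.9   64. ]
C (array([ 475.86925637, -192.11241816,   56.73601378]), [1.1, 1.1]) [ 476.9 -190.6   64. ] [ 474.9 -189.1   64. ]
D (array([ 461.54863102, -186.52794144,   56.49812248]), [0.9, 0.9]) [ 462.7 -185.2   64. ] [ 461.2 -183.5   64. ]
hole (array([ 433.56046676, -148.70604687,   -3.67348131]), [0.1, 0.1]) [ 434.5 -148.1    5. ] [ 434.7 -147.     5. ]
```

Call:
{"name": "send_rows", "arguments": {
  "moves": [
    [[-2, 0, -20], -6],
    [[0, 0, -30], -6],
    [[0, 0, -30], -5.7],
    [[0, 0, -25], 0],
    [[0, 0, -16], 0],
    [[0, 0, 0], 0],
    [[0, 0, 0], 0]
  ],
  "grip": 0.2
}}

```text
time_s: 3.9
tool_pos: [476.9, -160.4, 49.9]
orientation: [2.525, 1.867, 0.001]
wrist_force: [-0.8, -0.2, 0.6]
width: 0.602
grip_force: 0.0
```

Run:
```python
from h import *
snap("wrist","w4"); s=arm.state(); print(s["tool_pos"],s["orientation"],s["width"])
a=load("w4")[1][130:380,130:380]
cv2.imwrite("pics/w4v.png",cv2.resize(a,None,fx=2.2,fy=2.2,interpolation=cv2.INTER_CUBIC))
```

```text
[ 477.02212559 -160.41811451   50.18698376] [2.52430960e+00 1.86649108e+00 1.89928324e-03] 0.5980910642892215
```

View pics/w4v.png

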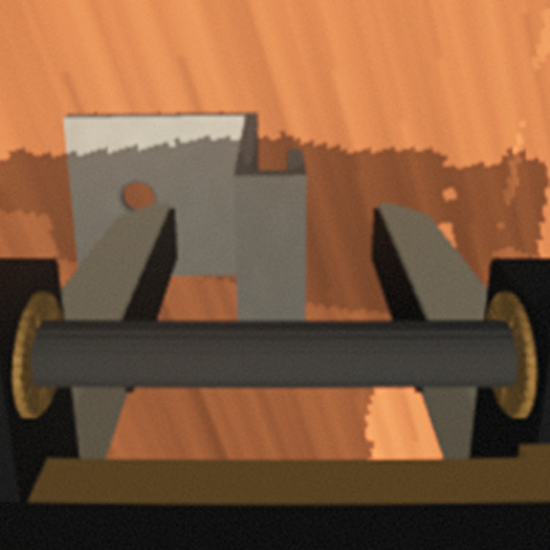

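The fingers straddle the hook strip (cols 236–305 in the crop, centred), and the yaw is aligned. Closing and lifting.

Call:
{"name": "send_rows", "arguments": {
  "moves": [
    [[0, 0, 0], 0],
    [[0, 0, 0], 0],
    [[0, 0, 0], 0],
    [[0, 0, 0], 0],
    [[0, 0, 0], 0],
    [[0, 0, 0], 0]
  ],
  "grip": -1,
  "force": 35
}}

```text
time_s: 4.55
tool_pos: [476.0, -160.0, 48.7]
orientation: [-2.526, -1.867, 0.0]
wrist_force: [-0.8, -0.5, 2.0]
width: 0.175
grip_force: 35.0
```

Call:
{"name": "send_rows", "arguments": {
  "moves": [
    [[0, 0, 10], 0],
    [[0, 0, 30], 5],
    [[0, 0, 40], 5],
    [[0, 0, 40], 5],
    [[0, 0, 40], 5],
    [[0, 0, 40], 0],
    [[0, 0, 0], 0]
  ]
}}

```text
time_s: 5.25
tool_pos: [477.6, -160.7, 254.1]
orientation: [2.158, 2.272, 0.005]
wrist_force: [1.0, 0.4, -3.0]
width: 0.178
grip_force: 35.0
```

Call:
{"name": "send_rows", "arguments": {
  "moves": [
    [[20, 0, 10], 0],
    [[30, 30, 10], 0],
    [[30, 30, 0], 0],
    [[30, 30, 0], 0],
    [[30, 30, 0], 0],
    [[30, 30, 0], 0],
    [[0, 0, 0], 0],
    [[0, 0, 0], 0],
    [[0, 0, 0], 0]
  ]
}}

```text
time_s: 6.15
tool_pos: [645.2, -10.7, 268.1]
orientation: [-2.164, -2.277, 0.001]
wrist_force: [0.1, -0.2, -1.0]
width: 0.177
grip_force: 35.0
```

Run:
```python
from h import *
c,im=snap("wrist","w5"); s=arm.state(); print(s["tool_pos"],s["orientation"])
a=im[0:380,130:400,::-1]
cv2.imwrite("pics/w5v.png",cv2.resize(a,None,fx=1.57,fy=1.57,interpolation=cv2.INTER_CUBIC))
g=im.mean(2)
for r in(30,60,90,110,120,125,130,135,140,150,160,170): print(r,g[r,230:290].astype(int).tolist())
```

```text
[645.26923222 -10.85996587 268.44945481] [-2.16427852e+00 -2.27645425e+00  9.15814221e-04]
30 [54, 55, 55, 53, 52, 50, 50, 56, 57, 58, 61, 63, 64, 66, 65, 64, 64, 85, 142, 191, 196, 196, 194, 197, 198, 198, 196, 198, 197, 198, 197, 195, 199, 207, 216, 220, 217, 219, 220, 221, 220, 219, 184, 142, 129, 117, 88, 56, 50, 49, 64, 130, 202, 223, 223, 221, 223, 221, 221, 220]
60 [138, 136, 136, 135, 137, 136, 137, 134, 134, 136, 148, 175, 196, 220, 224, 222, 221, 222, 223, 223, 222, 222, 222, 223, 223, 222, 222, 222, 222, 222, 222, 222, 222, 223, 223, 224, 224, 225, 225, 226, 227, 225, 196, 150, 134, 114, 80, 65, 63, 65, 87, 136, 172, 175, 172, 172, 171, 172, 171, 171]
90 [101, 100, 101, 103, 99, 101, 98, 97, 98, 101, 100, 102, 106, 112, 119, 117, 115, 108, 104, 103, 104, 102, 105, 104, 103, 99, 102, 103, 99, 97, 114, 146, 155, 157, 155, 156, 152, 155, 153, 152, 153, 157, 156, 164, 194, 218, 219, 220, 222, 223, 216, 168, 95, 74, 82, 113, 163, 194, 225, 239]
110 [134, 138, 136, 134, 134, 133, 134, 130, 130, 133, 137, 142, 148, 155, 156, 149, 146, 140, 138, 136, 137, 138, 137, 138, 137, 136, 
[... 1882 characters left out ...]
 162, 196, 201, 205, 204, 206, 206, 207, 209, 195, 139, 86, 78, 82, 114, 158, 186, 210, 215, 195]
160 [133, 131, 127, 125, 125, 125, 125, 132, 141, 146, 150, 148, 146, 145, 144, 139, 136, 133, 136, 135, 138, 138, 134, 134, 137, 135, 135, 135, 123, 107, 150, 197, 204, 198, 170, 135, 123, 125, 127, 160, 199, 199, 202, 203, 202, 204, 206, 206, 208, 189, 118, 80, 74, 90, 125, 164, 189, 210, 212, 192]
170 [114, 112, 111, 109, 108, 111, 118, 125, 126, 127, 126, 129, 133, 142, 141, 138, 133, 132, 133, 138, 135, 135, 134, 133, 133, 132, 134, 124, 99, 102, 154, 199, 203, 184, 139, 123, 129, 122, 126, 127, 159, 196, 201, 204, 202, 205, 205, 207, 206, 188, 113, 75, 80, 97, 137, 172, 195, 208, 203, 187]
```

View pics/w5v.png

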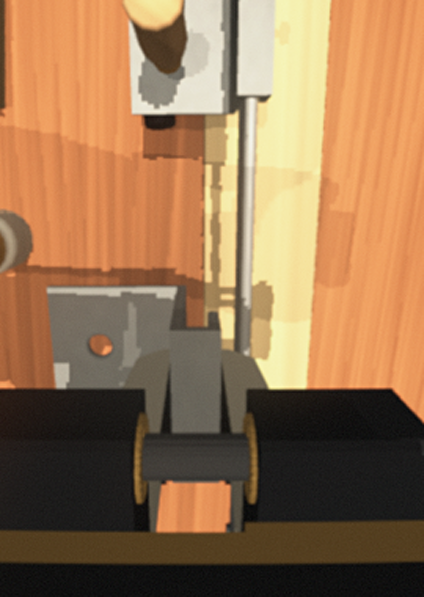

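The held holder is visible between the fingers (hook strip at crop cols 170–220). The bar runs at crop cols 240–256, and the chisel holder's open edge is at crop row 97, i.e. full row ~62. Next I measure the edges at subpixel level.

Run:
```python
from h import *
c,im=load("w5")
hsv=cv2.cvtColor(im,cv2.COLOR_BGR2HSV);S=hsv[:,:,1].astype(int)
for r in(40,80,120,160,200): print(r,"S",S[r,272:312].tolist(),"V",hsv[r,276:300,2].tolist())
P=[];
for r in range(75,215,5):
    row=S[r]; k=[x for x in range(286,300) if row[x]<70<=row[x+1]]
    if k: x=k[-1]; P.append(onz(c,(x+(70-row[x])/(row[x+1]-row[x]),r),182))
P=np.array(P);f=np.polyfit(P[:,1],P[:,0],1);res=P[:,0]-np.polyval(f,P[:,1]);print("bar right edge x at y=99,70,0",np.polyval(f,[99,70,0]),"slope deg",np.degrees(np.arctan(f[0])),res.std(),P[[0,-1]])
for col in(286,290,294,298): print(col,S[50:75,col].tolist(),hsv[50:75,col,2].tolist())
# hook corners of chisel holder
for px in((281.5,61.5),(304.5,61.5)): print(px,onz(c,px,189))
s=np.array([645.27,-10.86,268.4]);T=cv2.Rodrigues(np.array([-2.16427852e+00,-2.27645425e+00,9e-4]))[0];print("yaw y-axis",np.degrees(np.arctan2(T[1,1],T[0,1])))
# held holder: bridge top corners near edge (crop170,330),(220,330)
zt=268.4+14.5
print([onz(c,(130+x/1.57,y/1.57),zt).round(1) for x,y in((170,331),(220,331))],proj(c,[s]))
print("hole",onz(c,(130+100/1.57,344/1.57),268.4-45.5))
```

```text
40 S [32, 35, 34, 33, 37, 45, 43, 44, 42, 35, 30, 25, 22, 22, 21, 24, 27, 26, 23, 24, 24, 24, 25, 24, 24, 22, 25, 27, 24, 25, 23, 28, 54, 67, 67, 67, 68, 62, 68, 66] V [96, 63, 59, 58, 84, 168, 224, 235, 234, 233, 231, 231, 229, 229, 229, 229, 230, 229, 231, 231, 232, 231, 231, 230]
80 S [115, 118, 110, 94, 91, 88, 89, 86, 88, 105, 97, 64, 70, 56, 47, 38, 29, 13, 13, 28, 46, 82, 95, 90, 93, 86, 80, 74, 70, 72, 73, 72, 69, 69, 70, 69, 66, 66, 69, 70] V [245, 245, 244, 247, 248, 221, 121, 87, 91, 110, 158, 204, 232, 242, 241, 228, 212, 232, 245, 246, 245, 245, 245, 246]
120 S [102, 96, 95, 97, 96, 92, 89, 93, 109, 107, 85, 84, 77, 58, 47, 39, 33, 31, 38, 60, 92, 95, 96, 92, 93, 93, 93, 94, 93, 95, 93, 95, 95, 93, 90, 88, 86, 89, 88, 88] V [244, 245, 247, 248, 233, 148, 93, 97, 109, 140, 180, 209, 232, 234, 212, 201, 228, 245, 245, 246, 245, 245, 246, 245]
160 S [98, 97, 99, 98, 95, 96, 96, 109, 111, 81, 81, 75, 56, 46, 42, 36, 35, 38, 62, 88, 87, 83, 81, 79, 80, 80, 82, 82, 83, 83, 82, 81, 79, 78, 79, 76, 80, 80, 81, 81] V [245, 245, 247, 236, 149, 95, 88, 105, 140, 179, 205, 225, 227,
[... 1062 characters left out ...]
25, 30, 38, 62, 84, 81, 86, 98, 96, 97, 98, 97, 98, 95, 94, 98, 95] [233, 232, 231, 231, 231, 232, 232, 231, 233, 228, 186, 119, 122, 138, 166, 209, 237, 235, 235, 233, 235, 237, 239, 239, 238]
298 [24, 25, 25, 24, 25, 26, 29, 25, 25, 31, 38, 60, 67, 66, 99, 111, 95, 91, 96, 93, 91, 91, 93, 94, 92] [232, 232, 231, 231, 231, 233, 232, 233, 234, 231, 190, 106, 72, 77, 126, 213, 247, 247, 245, 245, 245, 245, 244, 245, 245]
(281.5, 61.5) [659.29904108 101.6866642  189.        ]
(304.5, 61.5) [676.2803151  102.61573606 189.        ]
yaw y-axis 2.8940396780464757
[array([635.7,  16.3, 282.9]), array([651.4,  17.2, 282.9])] [[254.76203984 248.55175926]]
hole [601.1460775  -12.38892079 222.9       ]
```

Call:
{"name": "send_rows", "arguments": {
  "moves": [
    [[7, 27, 0], 0],
    [[8, 27, 0], 0],
    [[7.8, 26.9, 0], 0],
    [[0, 0, -20], 0],
    [[0, 0, -20], 0],
    [[0, 0, -15], 0],
    [[0, 0, 0], 0],
    [[0, 0, 0], 0],
    [[0, 0, 0], 0]
  ]
}}

```text
time_s: 7.1
tool_pos: [669.2, 70.5, 214.9]
orientation: [2.163, 2.277, 0.002]
wrist_force: [-0.2, -0.5, -2.3]
width: 0.176
grip_force: 35.0
```

Run:
```python
from h import *
c,im=snap("wrist","w6"); s=arm.state(); print(s["tool_pos"],s["orientation"],s["wrist_force"])
sd,_=snap("side","s6")
a=im[60:300,150:360,::-1]; b=cv2.imread("pics/s6.png")[40:180,240:380]
cv2.imwrite("pics/w6v.png",np.hstack([cv2.resize(a,(420,480),interpolation=cv2.INTER_CUBIC),cv2.resize(b,(370,480),interpolation=cv2.INTER_CUBIC)]))
```

```text
[669.13056359  70.62828319 214.84387405] [2.16311901e+00 2.27671217e+00 1.74746276e-03] [-0.85009342  0.16333872 -2.38879682]
```

View pics/w6v.png

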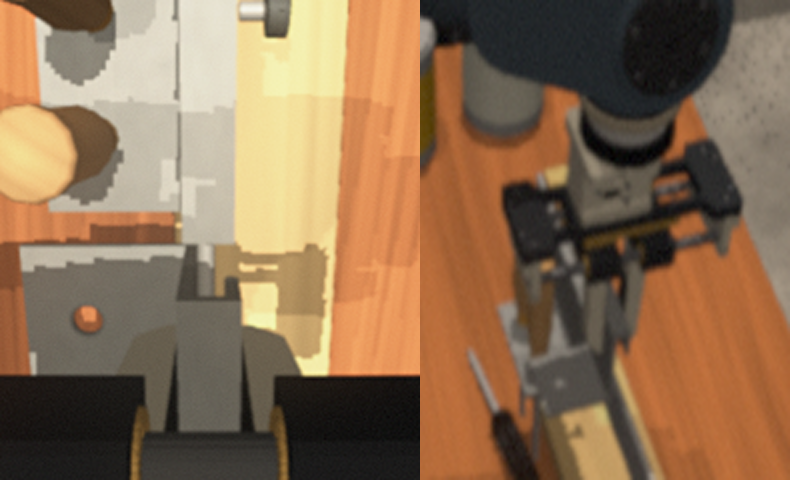

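The held hook (crop cols 177–241) sits above the bar (crop cols 198–214), and its edge is close to the chisel hook's end (row 243). Computing the offsets.

Run:
```python
from h import *
c,im=load("w6");hsv=cv2.cvtColor(im,cv2.COLOR_BGR2HSV)
for r in(184,188,192,196,200): print(r,"S",hsv[r,244:268,1].tolist(),"V",hsv[r,244:268,2].tolist())
for r in(165,215): print(r,"V",hsv[r,232:278,2].tolist())
print("colV",hsv[174:186,243,2].tolist(),hsv[174:186,265,2].tolist(),"held",hsv[200:216,246,2].tolist(),hsv[200:216,262,2].tolist())
for n,px,z in[("bar right",(257,192),182),("heldL",(238.5,212),229.5),("heldR",(270.5,212),229.5),("chisL",(240,180),189),("chisR",(268.7,180),189)]: print(n,onz(c,px,z).round(2))
```

```text
184 S [60, 57, 58, 57, 43, 41, 37, 34, 35, 31, 35, 37, 47, 85, 112, 118, 115, 117, 116, 114, 115, 116, 117, 115] V [81, 85, 83, 85, 118, 161, 186, 201, 214, 216, 206, 186, 164, 153, 164, 171, 171, 172, 171, 172, 171, 170, 165, 164]
188 S [49, 52, 52, 55, 44, 38, 38, 37, 33, 33, 35, 36, 46, 81, 117, 118, 116, 117, 114, 117, 116, 116, 115, 117] V [84, 88, 84, 88, 115, 161, 186, 199, 211, 216, 204, 186, 162, 155, 164, 168, 169, 168, 170, 170, 169, 167, 168, 163]
192 S [57, 59, 49, 52, 53, 48, 47, 42, 42, 43, 44, 36, 44, 79, 113, 115, 116, 116, 113, 115, 114, 116, 111, 119] V [80, 82, 83, 79, 86, 106, 114, 121, 127, 136, 158, 178, 161, 149, 163, 168, 170, 167, 170, 171, 168, 167, 167, 163]
196 S [55, 46, 54, 52, 56, 47, 45, 45, 47, 45, 44, 41, 58, 94, 116, 116, 118, 114, 114, 114, 115, 119, 115, 117] V [79, 77, 75, 73, 87, 109, 119, 125, 125, 131, 127, 118, 115, 133, 163, 165, 167, 168, 170, 168, 166, 165, 167, 163]
200 S [58, 50, 50, 57, 52, 48, 45, 45, 42, 43, 42, 45, 60, 94, 115, 118, 115, 111, 96, 65, 55, 55, 57, 54] V [75, 71, 72, 71, 84, 106, 119, 126, 127, 132, 127, 118, 114, 136,
[... 246 characters left out ...]
, 243, 242, 242, 244, 243, 243, 243]
215 V [113, 111, 114, 112, 112, 113, 107, 108, 107, 109, 110, 107, 108, 108, 107, 109, 109, 111, 109, 107, 108, 107, 111, 108, 108, 110, 111, 111, 109, 109, 111, 111, 112, 111, 112, 114, 109, 114, 152, 219, 244, 244, 243, 242, 242, 242]
colV [192, 193, 192, 194, 192, 193, 192, 174, 128, 102, 97, 94] [195, 196, 196, 195, 195, 196, 193, 188, 177, 168, 170, 168] held [72, 76, 71, 71, 70, 71, 70, 70, 71, 74, 90, 105, 110, 108, 110, 107] [114, 116, 113, 110, 110, 113, 111, 103, 85, 76, 92, 111, 110, 112, 113, 111]
bar right [669.54  94.75 182.  ]
heldL [659.74  96.88 229.5 ]
heldR [675.58  97.67 229.5 ]
chisL [658.33 103.87 189.  ]
chisR [676.26 104.78 189.  ]
```

Call:
{"name": "send_rows", "arguments": {
  "moves": [
    [[-1.4, 0, -10], 0],
    [[0, 0, -6], 0],
    [[0, 0, -3], 0],
    [[0, 0, -2], 0],
    [[0, 0, -2], 0],
    [[0, 0, -2], 0],
    [[0, 0, 0], 0],
    [[0, 0, 0], 0]
  ]
}}

```text
time_s: 8.0
tool_pos: [667.4, 70.9, 188.7]
orientation: [2.163, 2.278, 0.0]
wrist_force: [0.1, -0.4, -2.2]
width: 0.17
grip_force: 35.0
```

Call:
{"name": "send_rows", "arguments": {
  "moves": [
    [[0, 0, -4], 0],
    [[0, 0, -4], 0],
    [[0, 0, -2], 0],
    [[0, 0, -1], 0],
    [[0, 0, -1], 0],
    [[0, 0, 0], 0]
  ]
}}

```text
time_s: 8.6
tool_pos: [667.4, 70.9, 176.6]
orientation: [-2.163, -2.278, 0.0]
wrist_force: [-0.3, -0.8, -1.9]
width: 0.177
grip_force: 35.0
```

Call:
{"name": "send_rows", "arguments": {
  "moves": [
    [[-0.2, 4, 0], 0],
    [[-0.1, 1, 0], 0],
    [[0, 0.5, -0.5], 0],
    [[0, 0, -0.5], 0],
    [[0, 0, 0], 0]
  ]
}}

```text
time_s: 9.1
tool_pos: [667.4, 75.5, 176.2]
orientation: [2.162, 2.276, -0.001]
wrist_force: [0.0, -6.6, -0.0]
width: 0.174
grip_force: 35.0
```

Call:
{"name": "send_rows", "arguments": {
  "moves": [
    [[0, 0.5, 0], 0],
    [[0, 0.5, 0], 0],
    [[0, 0.5, 0], 0],
    [[0, 0, 0], 0]
  ]
}}

```text
time_s: 9.5
tool_pos: [667.4, 75.5, 176.2]
orientation: [2.162, 2.275, -0.004]
wrist_force: [-0.1, -13.6, 1.2]
width: 0.176
grip_force: 35.0
```

Call:
{"name": "send_rows", "arguments": {
  "moves": [
    [[0, -1, -0.5], 0],
    [[0, 0, -0.5], 0],
    [[0, 0, 0], 0],
    [[0, 0, 0], 0]
  ]
}}

```text
time_s: 9.9
tool_pos: [667.6, 75.5, 175.4]
orientation: [2.162, 2.276, -0.001]
wrist_force: [-0.6, -9.6, 0.8]
width: 0.173
grip_force: 35.0
```

Call:
{"name": "send_rows", "arguments": {
  "moves": [
    [[0, -0.7, -0.5], 0],
    [[0, 0, -0.5], 0],
    [[0, 0, -0.5], 0],
    [[0, 0, -0.5], 0],
    [[0, 0, 0], 0],
    [[0, 0, 0], 0]
  ]
}}

```text
time_s: 10.5
tool_pos: [667.6, 75.5, 173.6]
orientation: [2.162, 2.276, 0.0]
wrist_force: [-0.8, -7.3, 3.9]
width: 0.173
grip_force: 35.0
```

Call:
{"name": "send_rows", "arguments": {
  "moves": [
    [[0, 0, 0], 0],
    [[0, 0, 0], 0],
    [[0, 0, 0], 0],
    [[0, 0, 0], 0],
    [[0, 0, 0], 0]
  ],
  "grip": -0.14
}}

```text
time_s: 11.0
tool_pos: [667.1, 76.3, 172.6]
orientation: [-2.163, -2.278, -0.0]
wrist_force: [-0.5, -0.4, 0.4]
width: 0.427
grip_force: 0.0
```

Call:
{"name": "send_rows", "arguments": {
  "moves": [
    [[0, 0, 15], 0],
    [[0, 0, 25], 0],
    [[0, 0, 30], 0],
    [[0, -15, 10], 0],
    [[0, -15, 0], 0],
    [[0, 0, 0], 0],
    [[0, 0, 0], 0]
  ]
}}

```text
time_s: 11.7
tool_pos: [666.5, 45.4, 251.1]
orientation: [-2.164, -2.275, 0.002]
wrist_force: [0.0, 0.5, 0.1]
width: 0.428
grip_force: 0.0
```

Run:
```python
from h import *
c,im=snap("wrist","w7"); s=arm.state(); print(s["tool_pos"],s["orientation"],s["wrist_force"],s["time_s"])
snap("side","s7")
a=im[20:280,130:380,::-1]; b=cv2.imread("pics/s7.png")[70:190,160:360]
cv2.imwrite("pics/w7v.png",np.hstack([cv2.resize(a,(475,494),interpolation=cv2.INTER_CUBIC),cv2.resize(b[:,60:140],(320,494),interpolation=cv2.INTER_CUBIC)]))
```

```text
[666.61523874  45.83938414 251.19906146] [-2.16313007e+00 -2.27590134e+00  2.24946364e-03] [ 0.38511084 -0.94452649  0.06085974] 11.75
```

View pics/w7v.png

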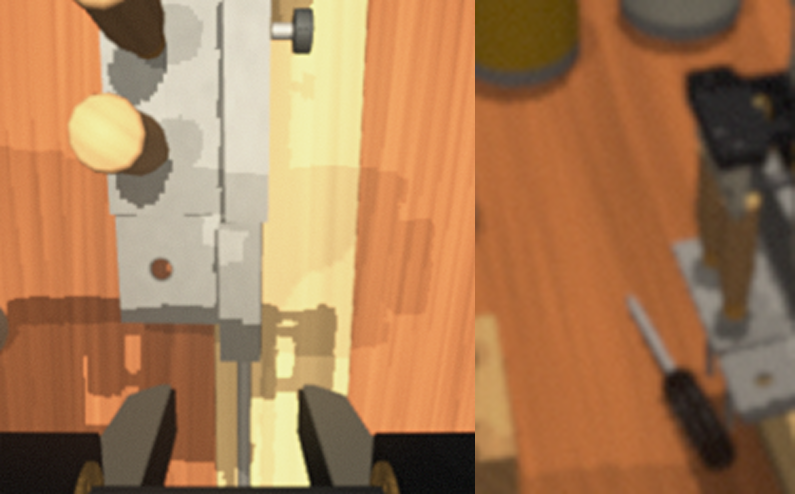

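The holder is hung flush against the chisel holder: the hook joint is at crop row ~219, and the hole is at crop (162,268), i.e. full (215,161). Locating the hole and then the screwdriver.

Run:
```python
from h import *
c,im=load("w7");
roi=im[145:178,195:235]; hsv=cv2.cvtColor(roi,cv2.COLOR_BGR2HSV); m=(hsv[:,:,1]>70).astype(np.uint8)
n,l,st,ce=cv2.connectedComponentsWithStats(m)
for i in range(1,n):
    if st[i,4]>8: 
        p=ce[i]+[195,145]; print(p,st[i,:5],onz(c,p,128).round(1),onz(c,p,122).round(1))
# lean: shelf front edge / rear
for px in((130+116/1.9,20+215/1.9),(130+122/1.9,20+320/1.9)): print([onz(c,px,z).round(1) for z in(128,124)])
# jar, driver coarse top
print(proj(c,[[667.4,103,185],[623,73.3,128]]))
```

```text
[214.75531915 161.20212766] [15 11 11 11 94] [626.7  73.7 128. ] [625.9  72.7 122. ]
[array([604.1,  99. , 128. ]), array([603.3,  98.7, 124. ])]
[array([606.9,  45.7, 128. ]), array([606. ,  44.6, 124. ])]
[[259.86600004 136.75163968]
 [210.8960093  161.38734958]]
```

Call:
{"name": "send_rows", "arguments": {
  "moves": [
    [[-25, -10, 10], 0],
    [[-25, -10, 10], 0],
    [[0, 0, 0], 0],
    [[0, 0, 0], 0]
  ]
}}

```text
time_s: 12.2
tool_pos: [617.1, 26.4, 272.5]
orientation: [-2.163, -2.278, -0.0]
wrist_force: [0.2, -0.1, -0.5]
width: 0.43
grip_force: 0.0
```

Run:
```python
from h import *
c7,_=load("w7"); c,im=snap("wrist","w8"); print(arm.state()["tool_pos"])
g=proj(c,[[624,74,127]])[0].astype(int);print(g)
x0,y0=g-[22,18]
hsv=cv2.cvtColor(im[y0:y0+36,x0:x0+44].copy(),cv2.COLOR_RGB2HSV); m=(hsv[:,:,1]>70).astype(np.uint8)
n,l,st,ce=cv2.connectedComponentsWithStats(m)
for i in range(1,n):
    if 8<st[i,4]<900: 
        p=ce[i]+[x0,y0]; print(p,st[i,:5],onz(c,p,128).round(1))
```

```text
[617.38920875  26.56791929 272.14547475]
[263 141]
[242.05405405 140.68468468] [  0   0   4  36 111] [602.1  73.5 128. ]
[265.45348837 142.30232558] [20 14 10 11 86] [625.9  73.1 128. ]
```

Call:
{"name": "send_rows", "arguments": {
  "moves": [
    [[-16, 16, 3], 8.5],
    [[-16, 16, 3], 8.5],
    [[-16, 16, 3], 8.5],
    [[-16, 16, 3], 8.5],
    [[-16, 16, 3], 8.5],
    [[-16, 16, 3], 8.5],
    [[-16, 16, 3], 8.5],
    [[-16, 16, 3], 8.5],
    [[-16, 16, 2], 8.5],
    [[-16, 16, 2], 8.5]
  ],
  "grip": 0.1
}}

```text
time_s: 13.25
tool_pos: [456.8, 187.3, 300.1]
orientation: [-0.046, -3.14, 0.0]
wrist_force: [0.1, 0.4, 0.7]
width: 0.547
grip_force: 0.0
```

Call:
{"name": "send_rows", "arguments": {
  "moves": [
    [[0, 0, 0], 2],
    [[0, 0, 0], 0],
    [[0, 0, 0], 0]
  ]
}}

```text
time_s: 13.55
tool_pos: [457.4, 186.4, 300.2]
orientation: [-0.003, -3.141, 0.0]
wrist_force: [0.4, -0.6, -0.2]
width: 0.549
grip_force: 0.0
```

Run:
```python
from h import *
snap("wrist","w9"); s=arm.state(); print(s["tool_pos"],s["orientation"])
```

```text
[457.46895915 186.23781174 300.22353954] [-3.59205828e-03 -3.14100512e+00  2.26687625e-04]
```

Call:
{"name": "send_rows", "arguments": {
  "moves": [
    [[0, 35, 0], 0],
    [[0, 20, 0], 0],
    [[0, 0, 0], 0],
    [[0, 0, 0], 0]
  ]
}}

```text
time_s: 14.0
tool_pos: [457.2, 240.8, 300.2]
orientation: [-0.002, -3.141, 0.001]
wrist_force: [-0.0, -0.9, -0.1]
width: 0.551
grip_force: 0.0
```

Run:
```python
from h import *
c,im=snap("wrist","w10"); s=arm.state(); print(s["tool_pos"])
a=load("w9")[1][60:310,80:360]
cv2.imwrite("pics/w9v.png",np.hstack([cv2.resize(x,(400,357),interpolation=cv2.INTER_CUBIC) for x in(a,im[60:310,80:360,::-1])]))
```

```text
[457.19236628 240.50223192 300.37207465]
```

View pics/w9v.png

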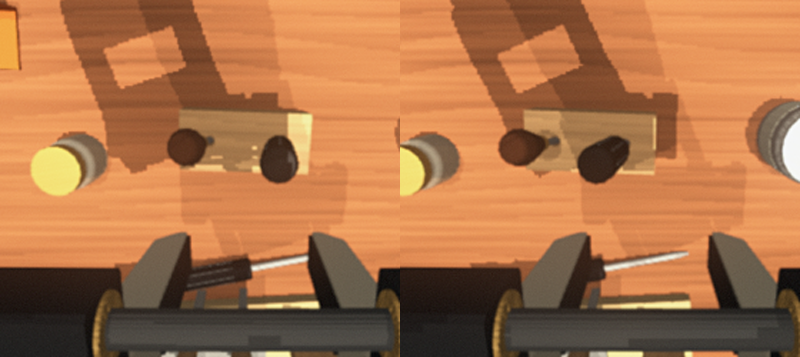

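Both views show the driver handle: the top disc is at full (276,176) in w9 and (218,176) in w10. The awl is beside it, and the block's edges are visible. Locating the top disc and the lean.

Run:
```python
from h import *
T=[];B=[];cs=[]
for n,roi in(("w9",(250,130,310,200)),("w10",(195,130,250,200))):
    c,im=load(n);x0,y0,x1,y1=roi;g=im[y0:y1,x0:x1].max(2);m=(g<75).astype(np.uint8)
    nn,l,st,ce=cv2.connectedComponentsWithStats(m);i=1+np.argmax(st[1:,4]);m=(l==i).astype(np.uint8)
    m=cv2.morphologyEx(m,cv2.MORPH_CLOSE,np.ones((7,7),np.uint8))
    print(n,st[i],"\n".join("".join(".#"[v] for v in r) for r in m[::2]))
    d=cv2.distanceTransform(cv2.copyMakeBorder(m,1,1,1,1,0),cv2.DIST_L2,5)[1:-1,1:-1]
    w=np.argwhere(d>d.max()-.6).mean(0); p=(w[1]+x0,w[0]+y0); print("top",p,d.max())
    # bottom end: farthest mask point from top
    ys,xs=np.nonzero(m); r=np.hypot(xs-w[1],ys-w[0]);k=r>np.quantile(r,.985);e=np.array([xs[k].mean(),ys[k].mean()]);u=e-w[::-1];L=r.max();b=w[::-1]+u/np.linalg.norm(u)*(L-10.8)+[x0,y0]; print("bot",b,L)
    T.append((c,p));B.append((c,b))
print(tri(*T),tri(*B)); t=tri(*T)[0]; 
for (c,p),(_,b) in zip(T,B): print(onz(c,p,188),onz(c,b,105))
c=T[0][0]
for q in((181,108),(312,114),(305,174)): print(onz(c,(80+q[0]*.7,60+q[1]*.7),45).round(1))
```

```text
w9 [ 13  26  23  31 542] ............................................................
............................................................
............................................................
............................................................
............................................................
............................................................
............................................................
............................................................
............................................................
............................................................
............................................................
............................................................
............................................................
.....................########...............................
..................##############............................
.................################...........................
................##################..........................
...............####################...
[... 2926 characters left out ...]
...................
.......................................................
.......................................................
.......................................................
.......................................................
top (np.float64(217.75), np.float64(174.0)) 12.793798
bot [229.68580549 165.51009652] 25.447249360196086
(array([440.71151261, 204.18912712, 168.21124866]), [0.0, 0.0]) (array([443.8849774 , 210.53517756, 103.12016025]), [0.5, 0.5])
[436.71381599 202.97067229 188.        ] [444.0943292  210.40494689 105.        ]
[436.72689112 206.8019227  188.        ] [443.02569147 210.71816378 105.        ]
[411.4 120.1  45. ]
[417.5 247.7  45. ]
[477.5 242.8  45. ]
```

Call:
{"name": "send_rows", "arguments": {
  "moves": [
    [[-3, -7, 0], -8.4],
    [[-3, -7, 0], -8.4],
    [[-3, -7, 0], -8.4],
    [[-2, -5, 0], -8.4],
    [[0, 0, -20], -8.4],
    [[0, 0, -20], -8],
    [[0, 0, -25], 0],
    [[0, 0, 0], 0],
    [[0, 0, 0], 0]
  ],
  "grip": 0.45
}}

```text
time_s: 14.95
tool_pos: [446.3, 214.6, 236.2]
orientation: [-1.329, -2.846, 0.0]
wrist_force: [-0.1, -0.3, 0.4]
width: 0.725
grip_force: 0.0
```

Run:
```python
from h import *
c,im=snap("wrist","w11"); s=arm.state(); print(s["tool_pos"],s["orientation"],s["width"])
m=(im.max(2)<70)
for f in(.4,): cv2.imwrite("pics/w11v.png",cv2.resize(im[100:330,130:380,::-1],None,fx=1.8,fy=1.8,interpolation=cv2.INTER_CUBIC))
print(proj(c,[[446,215,188],[437,206.5,188]]))
```

```text
[446.61819677 214.87431533 236.77186633] [1.32889081e+00 2.84572632e+00 1.25001142e-03] 0.7236717901059282
[[254.53888975 217.96737845]
 [237.66682048 218.91410609]]
```

View pics/w11v.png

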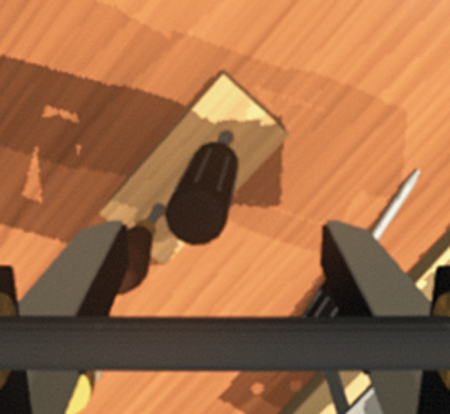

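The handle's top disc is at full (239,219), matching the prediction (238,219), and the shank enters the block at full (255.6,174). I've now viewed 11 pictures, one over the limit of 10, so from here I work from numbers only. Next is the shank's entry point.

Run:
```python
from h import *
c,im=load("w11"); t=onz(c,(239,219.4),188); h=onz(c,(255.6,174.5),48);print(t,h,(t-h)[:2]/140, np.degrees(np.arctan2(*(t-h)[1::-1])))
h2=onz(load("w9")[0],(275,140),48)
```

```text
[437.98749484 206.83321671 188.        ] [444.66627326 218.49198779  48.        ] [-0.04770556 -0.08327694] -119.80642857188684
```

Call:
{"name": "send_rows", "arguments": {
  "moves": [
    [[-2, -0.5, -20], 8],
    [[0, 0, -25], 0],
    [[0, 0, -20], 0],
    [[0, 0, -10], 0],
    [[0, 0, 0], 0]
  ]
}}

```text
time_s: 15.5
tool_pos: [444.1, 214.6, 160.6]
orientation: [-1.127, -2.932, 0.001]
wrist_force: [0.7, -0.2, 0.5]
width: 0.73
grip_force: 0.0
```

Call:
{"name": "send_rows", "arguments": {
  "moves": [
    [[0, 0, 0], 0],
    [[0, 0, 0], 0],
    [[0, 0, 0], 0],
    [[0, 0, 0], 0],
    [[0, 0, 0], 0],
    [[0, 0, 0], 0],
    [[0, 0, 0], 0]
  ],
  "grip": -1,
  "force": 20
}}

```text
time_s: 16.2
tool_pos: [444.7, 215.2, 160.8]
orientation: [1.127, 2.931, 0.003]
wrist_force: [2.3, 3.3, -2.0]
width: 0.276
grip_force: 20.0
```

Call:
{"name": "send_rows", "arguments": {
  "moves": [
    [[0, 0, 10], 0],
    [[0, 0, 15], 0],
    [[0, 0, 20], 0],
    [[0, 0, 25], 0],
    [[0, 0, 30], 0],
    [[0, 0, 30], 0],
    [[0, 0, 10], 0],
    [[0, 0, 0], 0]
  ],
  "force": 35
}}

```text
time_s: 17.0
tool_pos: [444.3, 214.7, 301.2]
orientation: [1.127, 2.931, 0.001]
wrist_force: [0.0, 0.1, -1.6]
width: 0.276
grip_force: 35.0
```

Run:
```python
from h import *
c,im=snap("wrist","w12"); s=arm.state(); print(s["tool_pos"],s["orientation"],s["width"],s["wrist_force"])
snap("top","t12"); snap("side","s12")
p=s["tool_pos"]; tip=p+[0,0,-156]
print("wrist",proj(c,[p,tip,p-[0,0,75]]).round(1)); print("side",proj(load("s12")[0],[p,tip,p-[0,0,75]]).round(1));print("top",proj(load("t12")[0],[p,tip]).round(1))
```

```text
[443.80250854 214.51297766 299.83311285] [-1.12695267e+00 -2.93198825e+00  9.16719583e-04] 0.2751541957613188 [ 0.0336322  -0.67405423 -1.9975025 ]
wrist [[253.7 246.9]
 [254.  183.5]
 [253.9 206.4]]
side [[204.8  79.2]
 [210.9 128.8]
 [207.9 104.4]]
top [[180.5 204.9]
 [189.6 214.9]]
```

Run:
```python
from h import *
for n,(x0,x1,y0,y1) in(("w12",(236,274,172,232)),("s12",(196,226,88,144))):
    c,im=load(n);h=cv2.cvtColor(im,cv2.COLOR_BGR2HSV)[y0:y1,x0:x1]
    print(n,x0,y0)
    for i,r in enumerate(h): 
        if i%2==0 or n=="s12": print(y0+i,"".join("#" if p[2]<60 else ("o" if p[1]<90 else ("b" if p[2]<130 else ".")) for p in r))
```

```text
w12 236 172
172 ......................................
174 ......................................
176 ......................................
178 ......................................
180 ......................................
182 ......................................
184 ..............o.......................
186 .............o..boooob................
188 ................ooooob................
190 .............o..oooooob...............
192 ................oooooob...............
194 ...............boooooob...............
196 ...............boooooobb..............
198 ...............ooooooob...............
200 ...............boooooob...............
202 ..............bbbbbbbbb...............
204 ..........bbb###########bbbb..........
206 ........bb############b######b........
208 ......b############b##b########b......
210 ....b##############bobb#########b.....
212 ...b###############bob###########b....
214 ...b#bbb###########bob############b...
216 ..b##bob###########bob##########bobb..
218 ..###obb###########bob##########bobb..
220 .b###ob############bob###########oob..
222 .b##ooo##
[... 1460 characters left out ...]

124 ooooooooooooooooooooooobb.....
125 oooooooooooooooooooooobbb.....
126 booooooooooooooooooooobb......
127 booooooooooooooooooooobb......
128 bbooooooooooooooooooobbb......
129 bbbooooooooooooooooobbb.......
130 bbbboooooooooooooobbbb........
131 bbbbbbooooooooobbbbbb.........
132 .bbbbbbbbbbbbbbbbbbb..........
133 ..bbbbbbbbbbbbbbbb............
134 ....bbbbbbbbbbbb..............
135 ..............................
136 ..............................
137 ..............................
138 ..............................
139 ..............................
140 ..............................
141 ..............................
142 ..............................
143 ..............................
```

Call:
{"name": "send_rows", "arguments": {
  "moves": [
    [[8, -10, 12], 7.5],
    [[16, -26, 8], 7.5],
    [[18, -26, 0], 7.5],
    [[18, -26, 0], 7.5],
    [[18, -26, 0], 7.5],
    [[18, -27, 0], 7.5],
    [[30, 0, 0], 0],
    [[30, 0, 0], 0],
    [[26, 0, 0], 0],
    [[0, 0, 0], 0]
  ]
}}

```text
time_s: 18.15
tool_pos: [627.6, 73.3, 317.7]
orientation: [0.08, -3.137, 0.0]
wrist_force: [-0.4, 0.5, -2.3]
width: 0.275
grip_force: 35.0
```

Call:
{"name": "send_rows", "arguments": {
  "moves": [
    [[0, 0, 0], 0],
    [[0, 0, 0], 0]
  ]
}}

```text
time_s: 18.35
tool_pos: [625.3, 73.7, 319.9]
orientation: [0.081, -3.139, 0.0]
wrist_force: [-0.8, 0.7, -1.2]
width: 0.278
grip_force: 35.0
```

Run:
```python
from h import *
c,im=snap("wrist","w13"); s=arm.state(); p=s["tool_pos"];print(s["time_s"],p,s["orientation"],s["wrist_force"])
snap("top","t13"); snap("side","s13")
tip=p+[0,0,-156]
for n in("w13","s13","t13"):
    c=load(n)[0];print(n,"tcp,seat,tip,hole",proj(c,[p,p-[0,0,56],tip,[626.1,73.2,125.5]]).round(1).tolist())
for n,(x0,x1,y0,y1) in(("w13",(230,280,150,215)),("s13",(258,310,75,165))):
    c,im=load(n);h=cv2.cvtColor(im,cv2.COLOR_BGR2HSV)[y0:y1,x0:x1]
    print(n,x0,y0)
    for i,r in enumerate(h): 
        print(y0+i,"".join("#" if p[2]<60 else ("o" if p[1]<65 and p[2]>150 else "g" if p[1]<65 else ("b" if p[2]<130 else ".")) for p in r))
```

```text
18.4 [625.30755532  73.77025332 320.3368978 ] [ 8.11543944e-02 -3.13976732e+00  3.27020430e-05] [ 0.08590432  0.53798967 -0.83176643]
w13 tcp,seat,tip,hole [[254.1, 248.8], [254.3, 215.5], [254.4, 184.7], [253.9, 177.9]]
s13 tcp,seat,tip,hole [[295.6, 99.3], [294.2, 119.0], [292.1, 150.3], [291.7, 161.4]]
t13 tcp,seat,tip,hole [[242.2, 132.6], [242.9, 139.8], [243.9, 151.1], [244.4, 154.7]]
w13 230 150
150 ...........................................bb#bbbb
151 ...........................................bb#bbbb
152 ...........................................bb#bbbb
153 ...........................................bb#bbbb
154 ...........................................bb##bbb
155 ...........................................bb##bb#
156 ...........................................bb###bb
157 ...........................................bb####b
158 ...........................................bbb#bbb
159 ...........................................bbbbggg
160 ........................bgoooooooooooogbg...gggggg
161 ..ggggggggggggggggggggggggoooooooooooogggggggggggg
162 ..gooogggggggggggoooggggggoooo
[... 7296 characters left out ...]
gggggggggg######
153 ....bbgo............bggggggggggggggggggggggggg######
154 .....bggo...........bggggggggggggggggggggggggg######
155 ......bgg...........bbbgggggggggggggggggggggggg#####
156 ......bbgo..........bbbbggggggggggggggggggggggg#####
157 .......bggo.........bbbbgggggggggggggggggggggggg####
158 .......bbgo.........bbbbgggggggggggggggggggggggg####
159 ........bgggbbbb....bbbbgggogggggggggggggggggggg####
160 ........bbgg###bb..bbb.bggggggggggggggggggggggggg###
161 ........bb######bb..b...bggggggggbbbgggggggggggggg#g
162 .........b#######b......bgggggggbbbbbggggggggggggg#g
163 ........bb#######bb.....bgggggggbbbbgggggggggggggggg
164 ........bb########bb....bbgggggggggggggggggggggggggg
```

Call:
{"name": "send_rows", "arguments": {
  "moves": [
    [[1, -0.8, -10], 0],
    [[0, 0, -15], 0],
    [[0, 0, -8], 0],
    [[0, 0, -3], 0],
    [[0, 0, -3], 0],
    [[0, 0, -3], 0],
    [[0, 0, 0], 0],
    [[0, 0, 0], 0]
  ]
}}

```text
time_s: 19.3
tool_pos: [627.2, 72.9, 278.9]
orientation: [-0.081, 3.14, -0.0]
wrist_force: [-1.1, 1.0, -0.9]
width: 0.277
grip_force: 35.0
```

Call:
{"name": "send_rows", "arguments": {
  "moves": [
    [[0, 0, -3], 0],
    [[0, 0, -3], 0],
    [[0, 0, -3], 0],
    [[0, 0, 0], 0]
  ]
}}

```text
time_s: 19.7
tool_pos: [626.9, 72.9, 269.0]
orientation: [0.081, -3.14, 0.0]
wrist_force: [-0.5, 0.8, 0.2]
width: 0.272
grip_force: 35.0
```

Call:
{"name": "send_rows", "arguments": {
  "moves": [
    [[0, 0, -4], 0],
    [[0, 0, -4], 0],
    [[0, 0, -4], 0],
    [[0, 0, 0], 0],
    [[0, 0, 0], 0]
  ]
}}

```text
time_s: 20.2
tool_pos: [627.1, 72.9, 257.5]
orientation: [0.081, -3.14, -0.0]
wrist_force: [-0.5, 0.8, -0.2]
width: 0.275
grip_force: 35.0
```

Run:
```python
from h import *
s=arm.state();p=s["tool_pos"];print(p,s["wrist_force"],s["wrist_torque"])
c,im=snap("wrist","w14")
print("seat,shelf pt,tip",proj(c,[p-[0,0,56],[626.3,73,125.5],p-[0,0,156]]).round(1).tolist())
h=cv2.cvtColor(im,cv2.COLOR_RGB2HSV)
for y in range(128,214,2): print(y,"".join("#" if q[2]<60 else ("o" if q[1]<65 and q[2]>150 else "g" if q[1]<65 else ("b" if q[2]<130 else ".")) for q in h[y,225:290]))
```

```text
[627.09618888  72.86589018 257.54573559] [-0.47500161  0.83293488 -0.20956105] [ 0.06091557  0.02050197 -0.00584951]
seat,shelf pt,tip [[254.2, 215.2], [254.5, 189.1], [254.4, 184.4]]
128 .................................................................
130 .................................................................
132 .................................................................
134 .................................................................
136 .................................................................
138 .................................................................
140 .................................................................
142 .................................................................
144 .................................................................
146 .................................................................
148 ..............................................................bbb
150 .....................................................bbbbbbbb##b#
152 ....................................................bb##bbbbbbbbb
154 ..
[... 1393 characters left out ...]

194 ...gggggggggggggggggggggggggggggggggggggggggggggggggggggggggggggg
196 ...ggggggggggggggggggggggggggggggggggggggoooooooooogggggggggggggg
198 ...ogggggggggggggggggggggggggggggggggggggoooooooooooooooggggggggg
200 ....gggggggggggggggggggggggggggggggggggggggggggggggggoggggggggggg
202 ....ggggggggggggggggggggggbbbb#bbgggggggggggggggggggggggggggggggg
204 ....gggggggggggggggggbb###############ggggggggggggggggggggggggggg
206 ....ggogogggggggggbb####################ggooooooooooooooooogggggg
208 ...oooooooogggggbb########################goooooooooooooooooooogg
210 ...ooooooooooggb##############bgb##########ggoooooooooooooooooooo
212 ...ooooooooooog##bb###########bgg###########ggooooooooooooooooooo
```

The shank is in the hole, with the hole's rim visible on both sides of it (cols 250 and 259, rows 186–190). Lowering further.

Call:
{"name": "send_rows", "arguments": {
  "moves": [
    [[0, 0, -8], 0],
    [[0, 0, -10], 0],
    [[0, 0, -10], 0],
    [[0, 0, -10], 0],
    [[0, 0, -10], 0],
    [[0, 0, -8], 0],
    [[0, 0, -4], 0],
    [[0, 0, 0], 0],
    [[0, 0, 0], 0]
  ]
}}

```text
time_s: 21.15
tool_pos: [627.1, 72.9, 197.8]
orientation: [0.081, -3.14, -0.0]
wrist_force: [-1.8, 0.1, -1.1]
width: 0.276
grip_force: 35.0
```

Call:
{"name": "send_rows", "arguments": {
  "moves": [
    [[0, 0, -4], 0],
    [[0, 0, -3], 0],
    [[0, 0, -2], 0],
    [[0, 0, -1], 0],
    [[0, 0, 0], 0]
  ]
}}

```text
time_s: 21.65
tool_pos: [627.0, 72.9, 187.4]
orientation: [0.081, -3.14, 0.0]
wrist_force: [-1.0, -0.3, -2.5]
width: 0.273
grip_force: 35.0
```

Call:
{"name": "send_rows", "arguments": {
  "moves": [
    [[0, 0, -2], 0],
    [[0, 0, -1], 0],
    [[0, 0, 0], 0]
  ]
}}

```text
time_s: 21.95
tool_pos: [627.0, 72.9, 184.4]
orientation: [0.081, -3.14, 0.0]
wrist_force: [-0.6, -0.4, -1.2]
width: 0.275
grip_force: 35.0
```

Call:
{"name": "send_rows", "arguments": {
  "moves": [
    [[0, 0, -1], 0],
    [[0, 0, -1], 0],
    [[0, 0, 0], 0]
  ]
}}

```text
time_s: 22.25
tool_pos: [627.1, 72.9, 182.7]
orientation: [-0.081, 3.14, -0.0]
wrist_force: [-2.2, 0.8, 0.1]
width: 0.277
grip_force: 35.0
```

Call:
{"name": "send_rows", "arguments": {
  "moves": [
    [[0, 0, -0.7], 0],
    [[0, 0, -0.5], 0],
    [[0, 0, 0], 0]
  ]
}}

```text
time_s: 22.55
tool_pos: [627.3, 72.9, 182.4]
orientation: [-0.081, 3.14, 0.0]
wrist_force: [-4.9, 0.2, 8.1]
width: 0.274
grip_force: 35.0
```

Call:
{"name": "send_rows", "arguments": {
  "moves": [
    [[0, 0, 0.6], 0],
    [[0, 0, 0], 0]
  ]
}}

```text
time_s: 22.75
tool_pos: [627.2, 72.9, 182.5]
orientation: [-0.081, 3.14, 0.0]
wrist_force: [-4.4, 0.3, 5.3]
width: 0.271
grip_force: 35.0
```

Call:
{"name": "send_rows", "arguments": {
  "moves": [
    [[0, 0, 0], 0],
    [[0, 0, 0], 0],
    [[0, 0, 0], 0],
    [[0, 0, 0], 0],
    [[0, 0, 0], 0]
  ],
  "grip": -0.14
}}

```text
time_s: 23.25
tool_pos: [627.1, 72.9, 181.9]
orientation: [-0.081, 3.141, -0.0]
wrist_force: [0.7, -0.2, -0.3]
width: 0.429
grip_force: 0.0
```

Call:
{"name": "send_rows", "arguments": {
  "moves": [
    [[0, 0, 10], 0],
    [[0, 0, 20], 0],
    [[0, 0, 30], 0],
    [[0, 0, 40], 0],
    [[-40, 0, 15], 0],
    [[-40, 0, 0], 0],
    [[-40, 0, 0], 0],
    [[0, 0, 0], 0],
    [[0, 0, 0], 0]
  ]
}}

```text
time_s: 24.15
tool_pos: [507.1, 72.9, 298.3]
orientation: [-0.081, 3.139, 0.0]
wrist_force: [0.4, 0.3, 0.2]
width: 0.43
grip_force: 0.0
```

Run:
```python
from h import *
s=arm.state();print(s["time_s"],s["tool_pos"],s["wrist_force"])
c,im=snap("wrist","w15");snap("side","s15");snap("top","t15")
S=[626.5,73,126]
for n in("w15","s15"): print(n,"seat,top,hook,edge",proj(load(n)[0],[S,[626.5,73,211],[667.4,75.5,189],[666,103.5,189]]).round(1).tolist())
def show(n,x0,x1,y0,y1,st):
    h=cv2.cvtColor(load(n)[1],cv2.COLOR_BGR2HSV);print(n,x0)
    for y in range(y0,y1,st): print(y,"".join("#" if q[2]<60 else ("o" if q[1]<65 and q[2]>150 else "g" if q[1]<65 else ("b" if q[2]<130 else ".")) for q in h[y,x0:x1]))
show("w15",190,300,170,300,3)
show("s15",262,330,90,190,2)
```

```text
24.15 [507.09329671  72.94044922 298.26887321] [0.43766976 0.29569365 0.18040856]
w15 seat,top,hook,edge [[249.6, 272.8], [248.1, 318.8], [249.2, 336.3], [274.7, 336.4]]
s15 seat,top,hook,edge [[291.9, 161.3], [293.6, 136.4], [309.4, 139.9], [305.7, 132.2]]
w15 190
170 ..............................................................................................................
173 ..............................................................................................................
176 ..............................................................................................................
179 ..............................................................................................................
182 ..............................................................................................................
185 ..............................................................................................................
188 ..............................................................................................................
191 .........................
[... 7178 characters left out ...]
ggggggggggbb.................bg#ggggoo.....
172 ......bbbb#########bbbbbbbgbbgggbbbb..................bbggggggo.....
174 .......bbb###########bbbbbbbbbggbbbbb...................bg#ggggo....
176 ........bbb###########bbbbbbbbggbbbbbb..................bbgg#gggo...
178 .........bbbb##########bbbbbbbggbbbbbb...................bg###gggo..
180 ..........bbbb#########bbbbbbbbgbbbbbbbb..................bg##ggggo.
182 ...........bbbb#######bbbbbbbbbgbbbbbbbb...................bg###gggo
184 ...........bbbbbbbbbbbbbbbbbbbbgbbbbbbbbb...................bg##gggg
186 ............bbbbbbbbbbbbbbbbbbbbbbbbbbbbbb...................bgg#ggg
188 .............bbbbbbbbbbbbbbbbbbbbbbbbbbbbb....................bg#ggg
```

Run:
```python
from h import *
im=load("w15")[1]; print(im[258:276:4,264:280,1].tolist(), im[258:276:4,264:280,0].tolist())
im=load("w7")[1]; print("w7",im[126:146,222,1].tolist(),im[126:146,255,1].tolist(),im[126:146,200,1].tolist())
```

```text
[[200, 199, 199, 200, 200, 198, 195, 176, 159, 179, 186, 189, 189, 188, 187, 187], [223, 226, 226, 225, 226, 224, 196, 144, 149, 186, 192, 199, 203, 196, 176, 138], [223, 221, 220, 223, 224, 224, 221, 207, 195, 206, 199, 177, 158, 134, 128, 128], [222, 223, 222, 223, 219, 222, 219, 195, 177, 204, 210, 185, 138, 128, 129, 130], [223, 224, 223, 222, 219, 222, 219, 198, 187, 202, 205, 205, 203, 180, 142, 130]] [[182, 181, 181, 182, 181, 181, 177, 158, 141, 162, 167, 171, 173, 170, 170, 170], [205, 207, 205, 207, 207, 206, 178, 130, 134, 167, 174, 181, 185, 178, 161, 125], [204, 204, 202, 205, 206, 207, 204, 189, 177, 188, 180, 159, 141, 120, 115, 114], [203, 204, 204, 205, 201, 203, 201, 177, 160, 185, 190, 166, 123, 113, 113, 116], [205, 205, 205, 204, 201, 203, 199, 180, 169, 184, 186, 188, 184, 163, 128, 116]]
w7 [189, 187, 189, 188, 188, 187, 186, 188, 188, 187, 185, 185, 185, 185, 187, 185, 185, 186, 186, 187] [197, 194, 194, 195, 195, 194, 192, 192, 190, 189, 189, 185, 183, 181, 183, 190, 203, 206, 204, 207] [112, 145, 182, 187, 186, 187, 168, 146, 176, 185, 184, 184, 185, 184, 184, 186, 183, 183, 180, 182]
```

The seam between the two holders shows only a faint hairline, well under 1 mm. The driver is seated, with its shank showing below the shelf. Handing in.

```bash
python3 -c "
from cell import arm
print(arm.job_done())"
```

```text
the job is handed in; nothing more can be done
None
```

The holder hangs on the bar flush against the chisel holder, the screwdriver from the block is seated in it, and the job is handed in at about 24 s; a free-standing look-alike screwdriver fell over during my first move (my path stayed about 100 mm away), and I viewed 11 pictures instead of the 10 allowed.

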